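# Zero the stone mill and open it half a turn

### The job

Set the stone mill for cracked grain: spin its knurled collar clockwise down the threaded pillar until you feel the stones just meet, without jamming them, then back it off half a turn and let go. Then gently set the round wooden cover back over the hopper, fully home and level, and leave the other things where they are.

Things in the scene. Friction and masses are not known exactly. Their poses are not given: they have to be found in the camera images.
- mill: Table-top stone mill, fixed: square beech case 150 x 150 mm, top face 80 mm above the worktop, small steel spout on its -x side. On the case stands a steel hopper ring, outer diameter 132 mm, top at 98 mm. A fixed threaded pillar, diameter 15 mm, rises on the centre line to 158 mm. Origin: centre of the underside; z up.
- collar: Steel knurled collar (46 mm across, 22 mm high) on the pillar; the grey upper stone, 92 mm across, hangs from it on a 28 mm sleeve, and all turn and travel as one. Origin: on the axis, in the stone's underside; z up. Collar 28 to 50 mm, stone 0 to 13 mm above the origin. Right-hand thread, 10 mm a turn, clockwise from above lowers it. It stays where it is left. Its x axis marks its angle.
- collar_grip (a point): On the axis at the middle of the knurled band, where to grip. The collar starts 0.28 to 0.65 turn above the point where the stones meet, which is found by feel. Turning it free takes about 0.03 N m; once the stones meet, the torque climbs about 0.014 N m per newton between them, and that force about 25 N per mm of travel (a tenth of a turn).
- cover: Loose round beech cover, upside-down cup with a knob on top: outer diameter 151 mm, inner 139 mm, 86 mm high to its flat top, 116 mm with the knob; 0.3 kg. Starts upright on the worktop. Origin: centre of its open lower rim; z up. Home, it stands on the mill's case around the hopper ring (3.5 mm play all round), its lower rim 80 mm above the worktop.
- cover_knob (a point): Middle of the cover's turned knob, 106 mm above the cover's lower rim; the knob is 34 mm across and 20 mm high there.
- bail_jar: Bystander: clip-top glass jar of grain, 121 x 116 x 144 mm, at the back. Origin: centre of the underside. (High above it a door knob of the wall cabinet sticks out to x = 0.58 m at y = -0.28, z = 0.60: keep the wrist on the robot's side of it.)
- ramekin: Bystander: small white porcelain dish, 69 mm across, 42 mm high. Origin: centre of the underside.
- brush: Bystander: flat pastry brush lying down, 218 x 40 x 10 mm. Origin: centre of the underside.

How it is judged:
On the way, in this order (a step that is already met when the one before it is completed fails the run):
1. the stones have been brought together: the collar bears on the mill with at least 3 N (contact force between collar and mill above 3 N), for 0.1 s.
2. the collar is backed off half a turn (5 mm, give or take 1.25 mm) and let go, with the cover not yet on (z of collar in the frame of mill between 0.08775 and 0.09025 m and contact force between the fingers and collar below 0.2 N and horizontal distance between cover and mill above 0.1 m), for 0.2 s.
At the end, for the whole second after the job is handed in: The collar stands 3.75 to 6.25 mm (half a turn, give or take an eighth) above the height at which the stones meet; the cover is on the mill, its rim within 3 mm of the top of the case, centred within 6 mm, level within 0.04 rad, released and at rest (z of collar in the frame of mill between 0.08775 and 0.09025 m and horizontal distance between cover and mill below 0.006 m and z of cover in the frame of mill between 0.077 and 0.083 m and angle between cover's own z axis and vertical below 0.04 rad and linear speed of cover below 0.01 m/s and contact force between the fingers and cover below 0.2 N); the robot touches nothing.
It fails at once if the stones are jammed together with more than 20 N (contact force between collar and mill above 20 N).
It fails at once if the cover is slammed or forced on the mill (more than 40 N) (contact force between cover and mill above 40 N).
It fails at once if a bystander is moved by more than 30 mm (distance of any of bail_jar, ramekin, brush from where it was at the start of the episode above 0.03 m).
It also fails if it takes over 72 s, if anything falls off the work surface, if the arm or the gripper's body presses on something with over 40 N, if the wrist force passes 120 N, or if a joint passes its speed limit or range.

### The arm

A 7-joint arm with a two-finger parallel gripper is mounted at the origin on a cart in front of the work surface, level with it; the furniture and walls round the work are solid. World frame = base frame: x ahead of the robot, y to its left, z up, the work surface at z = 0. Lengths are in m, angles in rad, forces in N, time in s.
With the tool pointing down it reaches from about 0.425 to 0.875 m from the base axis. Payload 4.7 kg.
Tool frame: the origin (TCP) lies between the finger pads; the fingertips stand 14 mm ahead of it and the grasp point (between the pads) lies 5 mm behind it; z points along the fingers, y is the line along which they close (so a half turn about z gives the same grasp; the last joint's range is limited). The gripper opens to 87 mm and grips with 3 to 60 N. Pads are 19 mm wide; open, the fingers measure 117 mm over their backs; the gripper's body (75 mm by 190 mm) begins 51 mm behind the grasp point.
Start: joints at [1.17, 0.321, -0.07, 1.45, 0.023, 1.371, -0.057], TCP at [0.262, -0.595, 0.237] pointing down, gripper open.
Joint ranges: [-2.86, 2.86], [-0.3, 2.09], [-1.38, 1.24], [0.06, 2.45], [-1.56, 4.7], [0.09, 2.05], [-2.69, 2.69]. Speed limits (rad/s): [2.57, 2.57, 3.14, 3.14, 3.14, 3.14, 3.14].

### API

Orientations are given as a rotation vector (axis times angle).
In Python, from station import state, capture, sign_off, spot_in, landmark_of gives the robot as it stands.
- The arm moves only by the tool servo_tool, never from a script. Its argument "motion" is a list of rows, each an object of numbers: "gripper": the opening, from -1 (shut) to 1 (fully open); "x", "y", "z": the shift along the tool's x, y, z in m; "twist": the turn about the tool's z in degrees. In form: [{"gripper": .., "x": .., "y": .., "z": .., "twist": ..}, ...]. A call has 1 to 20 rows; each row shifts and turns the commanded pose from where the row before left it, along the tool's axes as they then stand; what a row does not reach is not made up. A row lasts 1/12 s, in which the tool goes at most 41.7 mm and 7.16 degrees, less where a joint would pass 70% of its speed; a pose out of reach is approached as far as the arm can. A call with a gripper value outside its range is refused whole. The fingers move at their own pace and stop on an object; "grip_force" is the grip in N (left out, the last holds). Time passes only in rows, so rows that do not move let the fingers close. It gives the time, the measured TCP pose, the force, the opening and the grip force at its end, in the units of the state.
- state(): the state, without advancing time (a new reading comes with each control period).
- capture(name): name is "scene" or "top" or "wrist"; returns a dict with "color" (400x640x3 uint8, red, green, blue), "range_z" (400x640 float32, m along the optical axis (not along the pixel's ray), 0 where there is no reading), "fx", "fy", "cx", "cy" (pixels), "camera_from_world" (4x4, takes a point from world to camera coordinates). Camera axes: x right, y up, looking along -z (the intrinsics and any distortion apply to the point x, -y, -z); pixel columns grow to the right and rows downward; lengths in m; the calibration is good to about 2 mm. A picture is of the moment at which its call begins.
- sign_off(): hands the job in; it is judged then, once.
Trained networks look in a picture, given as the dict that the camera call returned (one of the last four; its "shot" number tells which), for a name from the list of things; names that differ only in an ending like _2 or _b are one class to them, and where a whole thing is asked for, a point or a joint stands for the part that bears it (a point fixed in the world has none). Each returns a list of dicts, best first, with "conf" (0 to 1); they miss things now and then, are a little off and sometimes report something else, mostly with a low value. They report only what shows in the picture. A call takes as long as a camera call.
- spot_in(picture, thing): "location" ([x, y, z] in m, in world coordinates, good to about 4 mm: the middle of the surface that is visible of it).
- landmark_of(picture, thing): "location" ([x, y, z] in m, in world coordinates, good to about 4 mm: a listed point, or the origin of a listed thing).
The state is a dict: "t": time; "joint_pos": joint angles; "joint_velocities": joint speeds; "joint_torque": joint torques, N m; "position": TCP position; "tool_rot": TCP orientation; "wrist_force": force on the tool from outside, world axes, zero at the start; "ft_torque": the same for the moment, N m; "finger_gap": finger opening in m; "finger_force": force on a finger pad.
Only numpy, scipy, OpenCV 4.12 (cv2) and the standard library are available. Lean on these libraries where they do the work, as an engineer would, in place of code of your own. Each camera call takes 0.05 s, during which the arm holds its last target. There are 200 camera calls.

## Working session

There is one attempt and no reset: what is moved stays moved. The work goes in short steps, Python scripts to look and compute and a tool call to move; the robot and the scene stay as the last step left them, time stands still between calls to the robot, and variables do not carry over. Pictures are saved under pics/ and viewed, at most 10 in all, crops included, and the job is handed in when it is done.

Besides the shell and the picture viewer there is one more tool, called after "Request:" as a command line: name --argument value ..., lists and objects as JSON in quotes. servo_tool: Moves the arm, as the interface text tells. Its arguments: {"type":"object","properties":{"motion":{"type":"array"},"grip_force":{"type":"number"}},"required":["motion"]}

```bash
mkdir -p pics; cat > h.py <<'E'
from station import *
import numpy as np, cv2
from scipy.spatial.transform import Rotation as R
def save(p,n): cv2.imwrite('pics/'+n+'.png',p['color'][:,:,::-1])
def pts(p):
    v,u=np.mgrid[0:400,0:640]; d=p['range_z']
    c=np.stack([(u-p['cx'])/p['fx']*d,-(v-p['cy'])/p['fy']*d,-d,np.ones_like(d)],-1)
    w=c@np.linalg.inv(p['camera_from_world']).T
    w=w[...,:3]; w[d==0]=np.nan
    return w
E
python3 - <<'E'
from h import *
s=state(); print(s)
print(R.from_rotvec(s['tool_rot']).as_matrix().round(3))
for n in ['top','scene']:
    p=capture(n); save(p,n+'0')
    for t in ['mill','collar','collar_grip','cover','cover_knob','bail_jar','ramekin','brush']:
        print(n,t,[(np.round(x['location'],3),round(x['conf'],2)) for x in landmark_of(p,t)[:2]])
E
```

```text
{'t': 0.0, 'joint_pos': array([ 1.17011257,  0.32183476, -0.0700575 ,  1.45165518,  0.0225887 ,
        1.37079071, -0.05691169]), 'joint_velocities': array([-1.70693319e-03, -7.19072430e-05,  1.33016120e-03, -1.75407896e-03,
        2.51832895e-04,  1.82251288e-04, -4.10653753e-04]), 'joint_torque': array([-5.03824904e-04, -4.91292679e+01, -4.04128404e-01, -3.12524593e+01,
       -6.39816304e-02,  4.37782297e-02,  1.80176758e-04]), 'position': array([ 0.26168039, -0.59443404,  0.23546358]), 'tool_rot': array([-3.07247569e+00, -6.46486672e-01,  7.59136496e-04]), 'wrist_force': array([ 0.04076085, -0.28823804, -0.91756328]), 'ft_torque': array([ 0.01006534, -0.00906745,  0.05507042]), 'finger_force': 0.0, 'finger_gap': 0.0868997511043402}
[[ 0.915  0.403 -0.001]
 [ 0.403 -0.915  0.002]
 [-0.    -0.002 -1.   ]]
top mill [(array([ 0.467, -0.044, -0.   ]), 0.88)]
top collar [(array([ 0.467, -0.041,  0.088]), 0.55)]
top collar_grip [(array([ 0.468, -0.042,  0.122]), 0.66)]
top cover [(array([ 0.461, -0.398,  0.001]), 0.88)]
top cover_knob [(array([ 0.461, -0.398,  0.107]), 0.56)]
top bail_jar [(array([ 0.699, -0.24 ,  0.   ]), 0.89), (array([ 0.458, -0.396,  0.105]), 0.46)]
top ramekin [(array([ 0.406,  0.156, -0.002]), 0.61), (array([ 0.462, -0.398,  0.108]), 0.27)]
top brush [(array([0.632, 0.053, 0.004]), 0.66)]
scene mill [(array([ 0.465, -0.044,  0.002]), 0.96)]
scene collar [(array([ 0.466, -0.043,  0.09 ]), 0.97)]
scene collar_grip [(array([ 0.465, -0.045,  0.128]), 0.78)]
scene cover [(array([ 0.467, -0.4  , -0.001]), 0.9), (array([ 0.459, -0.4  ,  0.104]), 0.48)]
scene cover_knob [(array([ 0.459, -0.403,  0.105]), 0.76)]
scene bail_jar [(array([ 0.693, -0.234,  0.001]), 0.83)]
scene ramekin [(array([0.41 , 0.16 , 0.003]), 0.87)]
scene brush [(array([ 0.631,  0.058, -0.   ]), 0.73)]
```

View pictures.

View pics/top0.png

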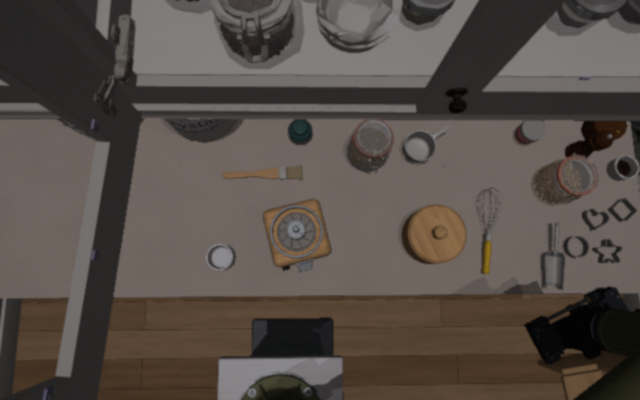

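View pics/scene0.png

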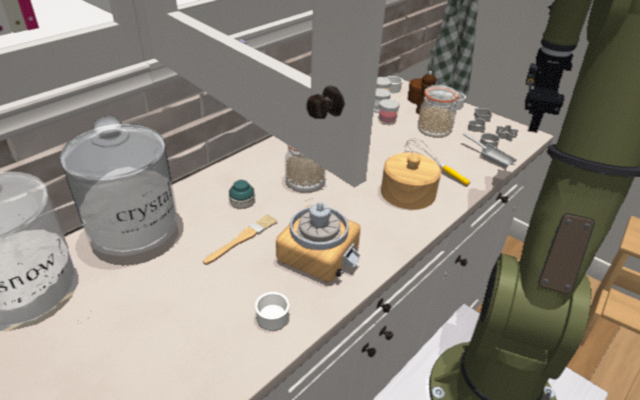

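```bash
python3 - <<'E'
from h import *
for n in ['top','scene']:
    p=capture(n); w=pts(p)
    def fit(cx,cy,r,zl,zh,lab):
        m=(np.hypot(w[...,0]-cx,w[...,1]-cy)<r)&(w[...,2]>zl)&(w[...,2]<zh)
        q=w[m]
        if len(q)<5: print(n,lab,len(q));return
        (x,y),rr=cv2.minEnclosingCircle(q[:,:2].astype(np.float32))
        print(n,lab,len(q),'circ',round(x,4),round(y,4),round(rr,4),'mean',q.mean(0).round(4),'medz',np.median(q[:,2]).round(4))
    fit(.467,-.043,.03,.15,.17,'pillar')
    fit(.467,-.043,.03,.13,.148,'collar top')
    fit(.467,-.043,.07,.095,.108,'stone/ring')
    fit(.467,-.043,.12,.076,.084,'case')
    fit(.461,-.4,.03,.11,.125,'knob')
    fit(.461,-.4,.1,.08,.09,'covertop')
E
```

```text
top pillar 30 circ 0.4666 -0.0439 0.0069 mean [ 0.4667 -0.0443  0.1576] medz 0.1579
top collar top 259 circ 0.4672 -0.0446 0.0228 mean [ 0.4669 -0.0446  0.1405] medz 0.1407
top stone/ring 1140 circ 0.4679 -0.0443 0.0659 mean [ 0.4661 -0.0441  0.1022] medz 0.1027
top case 1379 circ 0.4676 -0.0455 0.0967 mean [ 0.4626 -0.0442  0.0802] medz 0.0803
top knob 149 circ 0.4619 -0.3999 0.017 mean [ 0.4615 -0.3992  0.1163] medz 0.1163
top covertop 2298 circ 0.4618 -0.4004 0.0757 mean [ 0.4607 -0.3984  0.0866] medz 0.087
scene pillar 40 circ 0.4647 -0.0405 0.0074 mean [ 0.4642 -0.04    0.1564] medz 0.1567
scene collar top 251 circ 0.4651 -0.0423 0.0245 mean [ 0.4607 -0.0364  0.1398] medz 0.1408
scene stone/ring 1083 circ 0.4661 -0.0414 0.0673 mean [ 0.4565 -0.0307  0.1022] medz 0.1029
scene case 878 circ 0.4649 -0.0395 0.0973 mean [ 0.4426 -0.0184  0.0803] medz 0.0805
scene knob 89 circ 0.4601 -0.3968 0.0164 mean [ 0.4578 -0.3937  0.1161] medz 0.1169
scene covertop 1196 circ 0.4602 -0.3966 0.0765 mean [ 0.4531 -0.3858  0.0871] medz 0.0877
```

The top view shows the mill at about (297,232) and the cover at (435,234). Both agree with the depth fits: mill (0.4665, -0.0435), cover (0.461, -0.399), collar top at 0.1405. The path between them is clear, so I'll move above the mill.

Request:
servo_tool --motion '[{"x": 0.0227,"y": -0.0234},{"x": 0.0227,"y": -0.0234},{"x": 0.0227,"y": -0.0234},{"x": 0.0227,"y": -0.0234},{"x": 0.0227,"y": -0.0234},{"x": 0.0227,"y": -0.0234},{"x": 0.0227,"y": -0.0234},{"x": 0.0227,"y": -0.0234},{"x": 0.0227,"y": -0.0234},{"x": 0.0227,"y": -0.0234},{"x": 0.0227,"y": -0.0234},{"x": 0.0227,"y": -0.0234},{"x": 0.0227,"y": -0.0234},{"x": 0.0227,"y": -0.0234},{"x": 0.0227,"y": -0.0234},{"x": 0.0227,"y": -0.0234},{"x": 0.0227,"y": -0.0234},{"x": 0.0227,"y": -0.0234}]'

```text
invalid input
```

Request:
servo_tool --motion '[{"twist": -7},{"twist": -7},{"twist": -7},{"twist": -7},{"twist": -7},{"twist": -7},{"twist": -7},{"twist": -7},{"twist": -7},{"twist": -7},{"twist": -7},{"twist": -7},{"twist": -7},{"twist": -7},{"twist": -7},{"twist": -7},{"twist": -7},{"twist": -7},{"twist": -7},{"twist": -7}]'

```text
invalid input
```

Request:
servo_tool --motion '[{"twist": -7},{"twist": -7},{"twist": -7},{"twist": -7},{"twist": -7},{"twist": -7},{"twist": -7},{"twist": 0},{"twist": 0}]'

```text
invalid input
```

```bash
cat > st.py <<'E'
from h import *
def rep(tx,ty,tz):
    s=state(); M=R.from_rotvec(s['tool_rot']).as_matrix()
    print('t',s['t'],'q',s['joint_pos'].round(3),'pos',s['position'].round(4),'F',s['wrist_force'].round(2),'T',s['ft_torque'].round(3),'gap',s['finger_gap'],'ff',s['finger_force'])
    print(M.round(3)); print('tool delta mm',(M.T@(np.array([tx,ty,tz])-s['position'])*1000).round(1))
E
python3 - <<'E'
from st import *
rep(.4665,-.0437,.1245)
p=capture('wrist'); save(p,'w1'); w=pts(p)
def fit(cx,cy,r,zl,zh,lab):
    m=(np.hypot(w[...,0]-cx,w[...,1]-cy)<r)&(w[...,2]>zl)&(w[...,2]<zh); q=w[m]
    if len(q)<5: print(lab,len(q));return
    (x,y),rr=cv2.minEnclosingCircle(q[:,:2].astype(np.float32))
    print(lab,len(q),'circ',round(x,4),round(y,4),round(rr,4),'medz',np.median(q[:,2]).round(4))
fit(.467,-.043,.03,.15,.17,'pillar')
fit(.467,-.043,.03,.13,.148,'collar top')
fit(.467,-.043,.07,.095,.108,'stone/ring')
E
```

```text
t 1.0 q [ 1.17   0.321 -0.07   1.45   0.023  1.371 -0.057] pos [ 0.2619 -0.5949  0.2366] F [-0.32  0.53 -0.19] T [0.011 0.017 0.062] gap 0.08693223494434757 ff 0.0
[[ 0.915  0.403  0.   ]
 [ 0.403 -0.915 -0.   ]
 [-0.     0.    -1.   ]]
tool delta mm [ 409.4 -422.   112. ]
pillar 0
collar top 0
stone/ring 0
```

Request:
servo_tool --motion '[{"gripper": 1,"x": 0.0228,"y": -0.0234,"z": 0,"twist": 0},{"gripper": 1,"x": 0.0228,"y": -0.0234,"z": 0,"twist": 0},{"gripper": 1,"x": 0.0228,"y": -0.0234,"z": 0,"twist": 0},{"gripper": 1,"x": 0.0228,"y": -0.0234,"z": 0,"twist": 0},{"gripper": 1,"x": 0.0228,"y": -0.0234,"z": 0,"twist": 0},{"gripper": 1,"x": 0.0228,"y": -0.0234,"z": 0,"twist": 0},{"gripper": 1,"x": 0.0228,"y": -0.0234,"z": 0,"twist": 0},{"gripper": 1,"x": 0.0228,"y": -0.0234,"z": 0,"twist": 0},{"gripper": 1,"x": 0.0228,"y": -0.0234,"z": 0,"twist": 0},{"gripper": 1,"x": 0.0228,"y": -0.0234,"z": 0,"twist": 0},{"gripper": 1,"x": 0.0228,"y": -0.0234,"z": 0,"twist": 0},{"gripper": 1,"x": 0.0228,"y": -0.0234,"z": 0,"twist": 0},{"gripper": 1,"x": 0.0228,"y": -0.0234,"z": 0,"twist": 0},{"gripper": 1,"x": 0.0228,"y": -0.0234,"z": 0,"twist": 0},{"gripper": 1,"x": 0.0228,"y": -0.0234,"z": 0,"twist": 0},{"gripper": 1,"x": 0.0228,"y": -0.0234,"z": 0,"twist": 0},{"gripper": 1,"x": 0.0228,"y": -0.0234,"z": 0,"twist": 0},{"gripper": 1,"x": 0.0228,"y": -0.0234,"z": 0,"twist": 0}]'

```text
t: 2.55
position: [0.4681, -0.0425, 0.2369]
tool_rot: [3.073, 0.647, 0.001]
wrist_force: [1.1, -0.3, -0.8]
finger_gap: 0.087
finger_force: 0.0
```

Request:
servo_tool --motion '[{"gripper": 1,"x": 0,"y": 0,"z": 0,"twist": -7},{"gripper": 1,"x": 0,"y": 0,"z": 0,"twist": -7},{"gripper": 1,"x": 0,"y": 0,"z": 0,"twist": -7},{"gripper": 1,"x": 0,"y": 0,"z": 0,"twist": -7},{"gripper": 1,"x": 0,"y": 0,"z": 0,"twist": -7},{"gripper": 1,"x": 0,"y": 0,"z": 0,"twist": -7},{"gripper": 1,"x": 0,"y": 0,"z": 0,"twist": -7},{"gripper": 1,"x": 0,"y": 0,"z": 0,"twist": -7},{"gripper": 1,"x": 0,"y": 0,"z": 0,"twist": -7},{"gripper": 1,"x": 0,"y": 0,"z": 0,"twist": -7},{"gripper": 1,"x": 0,"y": 0,"z": 0,"twist": -7},{"gripper": 1,"x": 0,"y": 0,"z": 0,"twist": -7},{"gripper": 1,"x": 0,"y": 0,"z": 0,"twist": -7},{"gripper": 1,"x": 0,"y": 0,"z": 0,"twist": -7},{"gripper": 1,"x": 0,"y": 0,"z": 0,"twist": -7},{"gripper": 1,"x": 0,"y": 0,"z": 0,"twist": -7},{"gripper": 1,"x": 0,"y": 0,"z": 0,"twist": -7},{"gripper": 1,"x": 0,"y": 0,"z": 0,"twist": -7},{"gripper": 1,"x": 0,"y": 0,"z": 0,"twist": -7},{"gripper": 1,"x": 0,"y": 0,"z": 0,"twist": -7}]'

```text
t: 4.22
position: [0.4678, -0.044, 0.2367]
tool_rot: [0.434, 3.111, -0.0]
wrist_force: [0.6, 0.0, -0.8]
finger_gap: 0.0869
finger_force: 0.0
```

Request:
servo_tool --motion '[{"gripper": 1,"x": 0,"y": 0,"z": 0,"twist": -7},{"gripper": 1,"x": 0,"y": 0,"z": 0,"twist": -7},{"gripper": 1,"x": 0,"y": 0,"z": 0,"twist": -7},{"gripper": 1,"x": 0,"y": 0,"z": 0,"twist": -7},{"gripper": 1,"x": 0,"y": 0,"z": 0,"twist": -7},{"gripper": 1,"x": 0,"y": 0,"z": 0,"twist": -7},{"gripper": 1,"x": 0,"y": 0,"z": 0,"twist": -7},{"gripper": 1,"x": 0,"y": 0,"z": 0,"twist": 0},{"gripper": 1,"x": 0,"y": 0,"z": 0,"twist": 0}]'

```text
t: 4.97
position: [0.4678, -0.044, 0.2367]
tool_rot: [-0.881, 3.015, -0.0]
wrist_force: [0.4, 0.0, 0.1]
finger_gap: 0.0871
finger_force: 0.0
```

```bash
cat >> h.py <<'E'
def fit(w,cx,cy,r,zl,zh,lab):
    m=(np.hypot(w[...,0]-cx,w[...,1]-cy)<r)&(w[...,2]>zl)&(w[...,2]<zh); q=w[m]
    if len(q)<5: print(lab,len(q));return
    (x,y),rr=cv2.minEnclosingCircle(q[:,:2].astype(np.float32))
    print(lab,len(q),'circ',round(x,4),round(y,4),round(rr,4),'medz',np.median(q[:,2]).round(4))
E
python3 - <<'E'
from st import *
rep(.4665,-.0437,.1245)
p=capture('wrist'); save(p,'w1'); w=pts(p)
fit(w,.467,-.043,.03,.15,.17,'pillar')
fit(w,.467,-.043,.03,.13,.148,'collar top')
fit(w,.467,-.043,.07,.095,.108,'stone/ring')
E
```

```text
t 4.9667 q [ 0.57  -0.05  -0.511  1.862 -0.025  1.323  2.205] pos [ 0.4678 -0.044   0.2367] F [0.37 0.01 0.11] T [ 0.199 -0.107 -0.05 ] gap 0.08705648634626208 ff 0.0
[[-0.843 -0.538  0.   ]
 [-0.538  0.843 -0.   ]
 [-0.    -0.    -1.   ]]
tool delta mm [  0.9   1.  112.2]
pillar 232 circ 0.4661 -0.0431 0.0074 medz 0.1562
collar top 1783 circ 0.4662 -0.0428 0.0233 medz 0.139
stone/ring 6196 circ 0.4664 -0.043 0.0659 medz 0.1015
```

Request:
servo_tool --motion '[{"gripper": 1,"x": 0.0009,"y": 0.0014,"z": 0.012,"twist": 0},{"gripper": 1,"x": 0,"y": 0,"z": 0.015,"twist": 0},{"gripper": 1,"x": 0,"y": 0,"z": 0.015,"twist": 0},{"gripper": 1,"x": 0,"y": 0,"z": 0.015,"twist": 0},{"gripper": 1,"x": 0,"y": 0,"z": 0.015,"twist": 0},{"gripper": 1,"x": 0,"y": 0,"z": 0.015,"twist": 0},{"gripper": 1,"x": 0,"y": 0,"z": 0.015,"twist": 0},{"gripper": 1,"x": 0,"y": 0,"z": 0.01,"twist": 0},{"gripper": 1,"x": 0,"y": 0,"z": 0,"twist": 0},{"gripper": 1,"x": 0,"y": 0,"z": 0,"twist": 0}]' --grip_force 10

```text
t: 5.85
position: [0.4658, -0.0432, 0.124]
tool_rot: [0.885, -3.013, -0.001]
wrist_force: [-0.5, 0.7, 1.0]
finger_gap: 0.0872
finger_force: 0.0
```

Request:
servo_tool --motion '[{"gripper": -1,"x": 0,"y": 0,"z": 0,"twist": 0},{"gripper": -1,"x": 0,"y": 0,"z": 0,"twist": 0},{"gripper": -1,"x": 0,"y": 0,"z": 0,"twist": 0},{"gripper": -1,"x": 0,"y": 0,"z": 0,"twist": 0},{"gripper": -1,"x": 0,"y": 0,"z": 0,"twist": 0},{"gripper": -1,"x": 0,"y": 0,"z": 0,"twist": 0},{"gripper": -1,"x": 0,"y": 0,"z": 0,"twist": 0},{"gripper": -1,"x": 0,"y": 0,"z": 0,"twist": 0}]' --grip_force 10

```text
t: 6.52
position: [0.4662, -0.0432, 0.1246]
tool_rot: [0.886, -3.014, -0.0]
wrist_force: [0.7, -1.2, 0.8]
finger_gap: 0.0443
finger_force: 10.0
```

```bash
python3 -c "
from st import *
rep(.4663,-.0433,.1245)"
```

```text
t 6.5167 q [ 0.555  0.05  -0.527  2.008  0.028  1.09   2.158] pos [ 0.4662 -0.0432  0.1246] F [ 0.73 -1.16  0.75] T [ 0.118 -0.065  0.103] gap 0.044271095143548836 ff 9.99957677169732
[[-0.841 -0.541 -0.   ]
 [-0.541  0.841  0.   ]
 [ 0.     0.    -1.   ]]
tool delta mm [-0.  -0.1  0.1]
```

Request:
servo_tool --motion '[{"gripper": -1,"x": 0,"y": 0,"z": 0.0002,"twist": 6},{"gripper": -1,"x": 0,"y": 0,"z": 0.0002,"twist": 6},{"gripper": -1,"x": 0,"y": 0,"z": 0.0001,"twist": 6},{"gripper": -1,"x": 0,"y": 0,"z": 0.0002,"twist": 6},{"gripper": -1,"x": 0,"y": 0,"z": 0.0002,"twist": 6},{"gripper": -1,"x": 0,"y": 0,"z": 0.0001,"twist": 6},{"gripper": -1,"x": 0,"y": 0,"z": 0.0002,"twist": 6},{"gripper": -1,"x": 0,"y": 0,"z": 0.0002,"twist": 6},{"gripper": -1,"x": 0,"y": 0,"z": 0.0001,"twist": 6},{"gripper": -1,"x": 0,"y": 0,"z": 0.0002,"twist": 6},{"gripper": -1,"x": 0,"y": 0,"z": 0.0002,"twist": 6},{"gripper": -1,"x": 0,"y": 0,"z": 0.0001,"twist": 6},{"gripper": -1,"x": 0,"y": 0,"z": 0.0002,"twist": 6},{"gripper": -1,"x": 0,"y": 0,"z": 0.0002,"twist": 6},{"gripper": -1,"x": 0,"y": 0,"z": 0.0001,"twist": 6},{"gripper": -1,"x": 0,"y": 0,"z": 0.0002,"twist": 6},{"gripper": -1,"x": 0,"y": 0,"z": 0,"twist": 0}]' --grip_force 10

```text
t: 7.93
position: [0.4666, -0.042, 0.1219]
tool_rot: [-1.649, -2.673, -0.002]
wrist_force: [-0.0, 3.3, 0.1]
finger_gap: 0.0439
finger_force: 10.0
```

```bash
python3 -c "
from st import *
rep(.4663,-.0433,.1245-.00267)
p=capture('top'); fit(pts(p),.467,-.043,.03,.13,.148,'collar top')
p=capture('top'); fit(pts(p),.467,-.043,.03,.13,.148,'collar top')
s=state();print(s['ft_torque'])"
```

```text
t 7.9333 q [ 0.506  0.051 -0.48   2.012  0.025  1.084  0.48 ] pos [ 0.4666 -0.042   0.1219] F [-0.04  3.33  0.14] T [ 0.794 -0.153 -0.065] gap 0.04385490894846404 ff 10.001852575951489
[[-0.449  0.894  0.   ]
 [ 0.894  0.449  0.002]
 [ 0.001  0.001 -1.   ]]
tool delta mm [-1.  -0.8  0.1]
collar top 0
collar top 0
[ 1.00100794 -0.22678373 -0.07100171]
```

Request:
servo_tool --motion '[{"gripper": -1,"x": 0,"y": 0,"z": 0.0002,"twist": 6},{"gripper": -1,"x": 0,"y": 0,"z": 0.0002,"twist": 6},{"gripper": -1,"x": 0,"y": 0,"z": 0.0001,"twist": 6},{"gripper": -1,"x": 0,"y": 0,"z": 0.0002,"twist": 6},{"gripper": -1,"x": 0,"y": 0,"z": 0,"twist": 0},{"gripper": -1,"x": 0,"y": 0,"z": 0,"twist": 0},{"gripper": -1,"x": 0,"y": 0,"z": 0,"twist": 0}]' --grip_force 10

```text
t: 8.62
position: [0.4669, -0.042, 0.1213]
tool_rot: [-2.163, -2.278, -0.003]
wrist_force: [1.8, 4.4, 0.3]
finger_gap: 0.0436
finger_force: 10.0
```

```bash
python3 -c "
from st import *
rep(.4663,-.0433,.1245-.0033)
p=capture('wrist'); save(p,'w2')
p=capture('top'); fit(pts(p),.467,-.043,.06,.085,.11,'stone top')
s=state();print(s['ft_torque'],s['wrist_force'],s['joint_torque'])"
```

```text
t 8.6167 q [ 0.495  0.051 -0.469  2.013  0.024  1.082  0.067] pos [ 0.4669 -0.042   0.1213] F [1.8  4.41 0.32] T [ 1.087 -0.402 -0.03 ] gap 0.04360168720587236 ff 9.999870995925448
[[-0.052  0.999  0.001]
 [ 0.999  0.052  0.002]
 [ 0.001  0.001 -1.   ]]
tool delta mm [-1.2 -0.6  0.1]
stone top 5 circ 0.4537 -0.0956 0.0117 medz 0.086
[ 1.05816122 -0.37084369 -0.08177029] [ 1.49072124  4.31760965 -0.31025719] [  2.28518508 -28.39531839   1.71906173 -27.42433548   1.4806965
   0.50485784   0.0334033 ]
```

Request:
servo_tool --motion '[{"gripper": -1,"x": -0.0005,"y": -0.0003,"z": 0.0002,"twist": 6},{"gripper": -1,"x": -0.0005,"y": -0.0003,"z": 0.0002,"twist": 6},{"gripper": -1,"x": 0,"y": 0,"z": 0.0001,"twist": 6},{"gripper": -1,"x": 0,"y": 0,"z": 0.0002,"twist": 6},{"gripper": -1,"x": 0,"y": 0,"z": 0.0002,"twist": 6},{"gripper": -1,"x": 0,"y": 0,"z": 0.0001,"twist": 6},{"gripper": -1,"x": 0,"y": 0,"z": 0.0002,"twist": 6},{"gripper": -1,"x": 0,"y": 0,"z": 0,"twist": 0},{"gripper": -1,"x": 0,"y": 0,"z": 0,"twist": 0}]' --grip_force 10

```text
t: 9.47
position: [0.4672, -0.0423, 0.1202]
tool_rot: [-2.835, -1.352, -0.007]
wrist_force: [3.6, 6.3, -2.1]
finger_gap: 0.0438
finger_force: 10.0
```

```bash
cat > f.py <<'E'
from h import *
s=state(); M=R.from_rotvec(s['tool_rot']).as_matrix()
print(s['t'],'pos',s['position'].round(4),'yaw',np.degrees(np.arctan2(M[1,0],M[0,0])).round(1),'q7',s['joint_pos'][6].round(3),'tau7',s['joint_torque'][6].round(4),'F',s['wrist_force'].round(1),'T',s['ft_torque'].round(3))
print((M.T@(np.array([.4663,-.0433,.12])-s['position'])*1000).round(1))
E
python3 f.py
```

```text
9.4667 pos [ 0.4672 -0.0423  0.1202] yaw 51.0 q7 -0.663 tau7 -0.0849 F [ 3.6  6.3 -2.1] T [ 1.356 -0.939 -0.069]
[-1.4 -0.1  0.2]
```

View pics/w2.png

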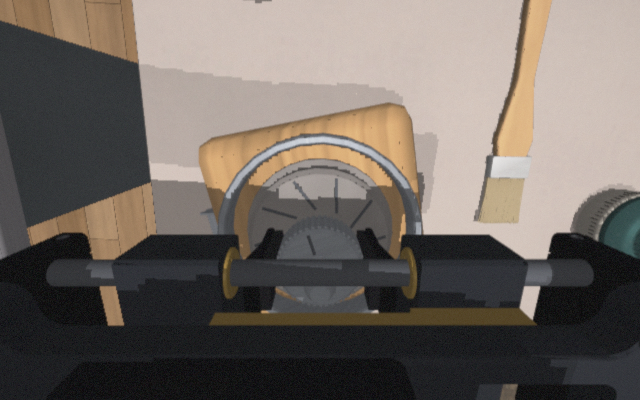

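The wrist view shows the pads on the collar at about (320,250), with the brush and case clear. An axis offset of about 0.7 mm is building up side force, so I'll regrip recentred.

Request:
servo_tool --motion '[{"gripper": 0.4,"x": 0,"y": 0,"z": 0,"twist": 0},{"gripper": 0.4,"x": 0,"y": 0,"z": 0,"twist": 0},{"gripper": 0.4,"x": 0,"y": 0,"z": 0,"twist": 0},{"gripper": 0.4,"x": 0,"y": 0,"z": 0,"twist": 0},{"gripper": 0.4,"x": 0,"y": 0,"z": 0,"twist": 0}]' --grip_force 10

```text
t: 9.88
position: [0.4654, -0.0449, 0.1198]
tool_rot: [2.838, 1.347, -0.001]
wrist_force: [0.6, -1.0, -0.3]
finger_gap: 0.0599
finger_force: 0.0
```

```bash
python3 f.py; python3 -c "
from h import *
p=capture('wrist'); w=pts(p)
fit(w,.467,-.043,.03,.15,.17,'pillar')
fit(w,.467,-.043,.025,.125,.142,'collar top')
fit(w,.467,-.043,.07,.094,.108,'stone/ring')"
```

```text
9.8833 pos [ 0.4654 -0.0449  0.1198] yaw 50.8 q7 -0.665 tau7 0.0079 F [ 0.6 -1.  -0.3] T [-0.04  -0.06  -0.032]
[ 1.8 -0.3 -0.2]
pillar 296 circ 0.4661 -0.0441 0.03 medz 0.1573
collar top 3405 circ 0.4666 -0.0425 0.0237 medz 0.1346
stone/ring 11543 circ 0.4669 -0.0427 0.066 medz 0.0975
```

Request:
servo_tool --motion '[{"gripper": 0.4,"x": 0.0025,"y": -0.0004,"z": 0,"twist": 0},{"gripper": 0.4,"x": 0,"y": 0,"z": 0,"twist": 0},{"gripper": 0.4,"x": 0,"y": 0,"z": 0,"twist": 0},{"gripper": -1,"x": 0,"y": 0,"z": 0,"twist": 0},{"gripper": -1,"x": 0,"y": 0,"z": 0,"twist": 0},{"gripper": -1,"x": 0,"y": 0,"z": 0,"twist": 0},{"gripper": -1,"x": 0,"y": 0,"z": 0,"twist": 0},{"gripper": -1,"x": 0,"y": 0,"z": 0,"twist": 0}]' --grip_force 10

```text
t: 10.6
position: [0.4671, -0.0423, 0.12]
tool_rot: [2.838, 1.346, 0.0]
wrist_force: [0.5, -0.4, -0.1]
finger_gap: 0.0442
finger_force: 10.0
```

```bash
python3 f.py
```

```text
10.6 pos [ 0.4671 -0.0423  0.12  ] yaw 50.8 q7 -0.671 tau7 -0.0179 F [ 0.5 -0.4 -0.1] T [-0.129 -0.17  -0.041]
[-1.3 -0.  -0. ]
```

Request:
servo_tool --motion '[{"gripper": -1,"x": 0,"y": 0,"z": 0.0001,"twist": 5},{"gripper": -1,"x": 0,"y": 0,"z": 0.0002,"twist": 5}]' --grip_force 10

```text
t: 10.77
position: [0.4671, -0.0424, 0.1197]
tool_rot: [2.947, 1.088, 0.001]
wrist_force: [1.0, -0.2, 0.3]
finger_gap: 0.0437
finger_force: 10.0
```

```bash
python3 f.py
```

```text
10.7667 pos [ 0.4671 -0.0424  0.1197] yaw 40.5 q7 -0.85 tau7 1.1656 F [ 1.  -0.2  0.3] T [-0.114 -0.139  0.059]
[-1.2  0.2 -0.3]
```

Request:
servo_tool --motion '[{"gripper": -1,"x": 0,"y": 0,"z": 0.0001,"twist": 5},{"gripper": -1,"x": 0,"y": 0,"z": 0.0002,"twist": 5}]' --grip_force 10

```text
t: 10.93
position: [0.4672, -0.0424, 0.1194]
tool_rot: [3.03, 0.827, 0.001]
wrist_force: [1.3, -1.3, 0.1]
finger_gap: 0.044
finger_force: 10.0
```

```bash
python3 f.py
```

```text
10.9333 pos [ 0.4672 -0.0424  0.1194] yaw 30.5 q7 -1.024 tau7 1.0682 F [ 1.3 -1.3  0.1] T [-0.14  -0.166  0.023]
[-1.2  0.3 -0.6]
```

Request:
servo_tool --motion '[{"gripper": -1,"x": 0,"y": 0,"z": 0.0001,"twist": 5},{"gripper": -1,"x": 0,"y": 0,"z": 0.0002,"twist": 5}]' --grip_force 10

```text
t: 11.1
position: [0.4672, -0.0424, 0.1192]
tool_rot: [3.091, 0.559, 0.001]
wrist_force: [0.3, -1.7, -0.2]
finger_gap: 0.0439
finger_force: 10.0
```

```bash
python3 f.py
```

```text
11.1 pos [ 0.4672 -0.0424  0.1192] yaw 20.5 q7 -1.199 tau7 1.0675 F [ 0.3 -1.7 -0.2] T [-0.113 -0.128 -0.02 ]
[-1.2  0.5 -0.8]
```

Request:
servo_tool --motion '[{"gripper": -1,"x": 0,"y": 0,"z": 0.0001,"twist": 5}]' --grip_force 10

```text
t: 11.18
position: [0.4672, -0.0424, 0.119]
tool_rot: [3.112, 0.424, 0.001]
wrist_force: [1.5, -0.7, -0.9]
finger_gap: 0.0439
finger_force: 10.0
```

```bash
python3 f.py
```

```text
11.1833 pos [ 0.4672 -0.0424  0.119 ] yaw 15.5 q7 -1.286 tau7 1.0649 F [ 1.5 -0.7 -0.9] T [-0.173 -0.161  0.001]
[-1.1  0.6 -1. ]
```

Request:
servo_tool --motion '[{"gripper": -1,"x": 0,"y": 0,"z": 0.0002,"twist": 5}]' --grip_force 10

```text
t: 11.27
position: [0.4672, -0.0425, 0.1188]
tool_rot: [3.128, 0.288, 0.001]
wrist_force: [1.4, -0.6, -0.0]
finger_gap: 0.0441
finger_force: 10.0
```

```bash
python3 f.py
```

```text
11.2667 pos [ 0.4672 -0.0425  0.1188] yaw 10.5 q7 -1.373 tau7 1.0679 F [ 1.4 -0.6 -0. ] T [-0.186 -0.11   0.062]
[-1.1  0.7 -1.2]
```

tau7 during motion is a clean, steady signal (1.067 when turning free). I'll continue in 5° rows and watch it.

Request:
servo_tool --motion '[{"gripper": -1,"x": 0,"y": 0,"z": 0.0001,"twist": 5}]' --grip_force 10

```text
t: 11.35
position: [0.4673, -0.0425, 0.1188]
tool_rot: [3.137, 0.151, 0.001]
wrist_force: [0.8, -1.8, -0.5]
finger_gap: 0.0439
finger_force: 10.0
```

```bash
python3 f.py
```

```text
11.35 pos [ 0.4673 -0.0425  0.1188] yaw 5.5 q7 -1.46 tau7 1.0649 F [ 0.8 -1.8 -0.5] T [-0.173 -0.179  0.033]
[-1.   0.7 -1.2]
```

Request:
servo_tool --motion '[{"gripper": -1,"x": 0,"y": 0,"z": 0.0001,"twist": 5}]' --grip_force 10

```text
t: 11.43
position: [0.4673, -0.0425, 0.1186]
tool_rot: [3.141, 0.014, 0.001]
wrist_force: [1.7, -0.7, -1.0]
finger_gap: 0.044
finger_force: 10.0
```

```bash
python3 f.py
```

```text
11.4333 pos [ 0.4673 -0.0425  0.1186] yaw 0.5 q7 -1.547 tau7 1.0648 F [ 1.7 -0.7 -1. ] T [-0.205 -0.2    0.   ]
[-1.   0.8 -1.4]
```

Request:
servo_tool --motion '[{"gripper": -1,"x": 0,"y": 0,"z": 0.0001,"twist": 5}]' --grip_force 10

```text
t: 11.52
position: [0.4672, -0.0425, 0.1185]
tool_rot: [3.139, -0.123, 0.001]
wrist_force: [1.3, -0.6, -0.4]
finger_gap: 0.0441
finger_force: 10.0
```

```bash
python3 f.py
```

```text
11.5167 pos [ 0.4672 -0.0425  0.1185] yaw -4.5 q7 -1.635 tau7 1.0535 F [ 1.3 -0.6 -0.4] T [-0.135 -0.234  0.002]
[-0.9  0.8 -1.5]
```

Request:
servo_tool --motion '[{"gripper": -1,"x": 0,"y": 0,"z": 0.0001,"twist": 5}]' --grip_force 10

```text
t: 11.6
position: [0.4673, -0.0426, 0.1184]
tool_rot: [3.13, -0.26, 0.001]
wrist_force: [0.5, -2.1, -0.1]
finger_gap: 0.0446
finger_force: 10.0
```

```bash
python3 f.py
```

```text
11.6 pos [ 0.4673 -0.0426  0.1184] yaw -9.5 q7 -1.722 tau7 1.0185 F [ 0.5 -2.1 -0.1] T [-0.154 -0.204  0.07 ]
[-0.8  0.8 -1.6]
```

Request:
servo_tool --motion '[{"gripper": -1,"x": 0,"y": 0,"z": 0.0001,"twist": 5}]' --grip_force 10

```text
t: 11.68
position: [0.4673, -0.0426, 0.1184]
tool_rot: [3.116, -0.396, 0.001]
wrist_force: [1.5, -1.4, -0.0]
finger_gap: 0.044
finger_force: 10.0
```

```bash
python3 f.py
```

```text
11.6833 pos [ 0.4673 -0.0426  0.1184] yaw -14.5 q7 -1.809 tau7 0.9687 F [ 1.5 -1.4 -0. ] T [-0.227 -0.171  0.155]
[-0.7  0.9 -1.6]
```

Load torque is up by about 0.097 N m, so about 7 N, with first contact near yaw -4°. I'll hold there, then back off to yaw 176°.

Request:
servo_tool --motion '[{"gripper": -1,"x": 0,"y": 0,"z": 0,"twist": 0},{"gripper": -1,"x": 0,"y": 0,"z": 0,"twist": 0},{"gripper": -1,"x": 0,"y": 0,"z": 0,"twist": 0},{"gripper": -1,"x": 0,"y": 0,"z": -0.0002,"twist": -6.8},{"gripper": -1,"x": 0,"y": 0,"z": -0.0002,"twist": -6.8},{"gripper": -1,"x": 0,"y": 0,"z": -0.0002,"twist": -6.8},{"gripper": -1,"x": 0,"y": 0,"z": -0.0002,"twist": -6.8},{"gripper": -1,"x": 0,"y": 0,"z": -0.0002,"twist": -6.8},{"gripper": -1,"x": 0,"y": 0,"z": -0.0002,"twist": -6.8},{"gripper": -1,"x": 0,"y": 0,"z": -0.0002,"twist": -6.8},{"gripper": -1,"x": 0,"y": 0,"z": -0.0002,"twist": -6.8},{"gripper": -1,"x": 0,"y": 0,"z": -0.0001,"twist": -6.8},{"gripper": -1,"x": 0,"y": 0,"z": -0.0002,"twist": -6.8},{"gripper": -1,"x": 0,"y": 0,"z": -0.0002,"twist": -6.8},{"gripper": -1,"x": 0,"y": 0,"z": -0.0002,"twist": -6.8},{"gripper": -1,"x": 0,"y": 0,"z": -0.0002,"twist": -6.8},{"gripper": -1,"x": 0,"y": 0,"z": -0.0002,"twist": -6.8},{"gripper": -1,"x": 0,"y": 0,"z": -0.0002,"twist": -6.8},{"gripper": -1,"x": 0,"y": 0,"z": -0.0002,"twist": -6.8}]' --grip_force 10

```text
t: 13.27
position: [0.4669, -0.0422, 0.1213]
tool_rot: [2.122, 2.316, -0.0]
wrist_force: [0.4, -1.4, 0.1]
finger_gap: 0.0438
finger_force: 10.0
```

```bash
python3 f.py
```

```text
13.2667 pos [ 0.4669 -0.0422  0.1213] yaw 95.0 q7 0.1 tau7 -1.4515 F [ 0.4 -1.4  0.1] T [-0.32  -0.316 -0.03 ]
[-1.  -0.7  1.3]
```

Request:
servo_tool --motion '[{"gripper": -1,"x": 0,"y": 0,"z": -0.0001,"twist": -6.8},{"gripper": -1,"x": 0,"y": 0,"z": -0.0002,"twist": -6.8},{"gripper": -1,"x": 0,"y": 0,"z": -0.0002,"twist": -6.8},{"gripper": -1,"x": 0,"y": 0,"z": -0.0002,"twist": -6.8},{"gripper": -1,"x": 0,"y": 0,"z": -0.0002,"twist": -6.8},{"gripper": -1,"x": 0,"y": 0,"z": -0.0002,"twist": -6.8},{"gripper": -1,"x": 0,"y": 0,"z": -0.0002,"twist": -6.8},{"gripper": -1,"x": 0,"y": 0,"z": -0.0002,"twist": -6.8},{"gripper": -1,"x": 0,"y": 0,"z": -0.0001,"twist": -6.8},{"gripper": -1,"x": 0,"y": 0,"z": -0.0002,"twist": -6.8},{"gripper": -1,"x": 0,"y": 0,"z": -0.0002,"twist": -6.8},{"gripper": -1,"x": 0,"y": 0,"z": -0.0002,"twist": -6.8},{"gripper": -1,"x": 0,"y": 0,"z": 0,"twist": 0},{"gripper": -1,"x": 0,"y": 0,"z": 0,"twist": 0}]' --grip_force 10

```text
t: 14.43
position: [0.4667, -0.0426, 0.1235]
tool_rot: [-0.109, -3.139, 0.001]
wrist_force: [0.5, -2.3, -0.5]
finger_gap: 0.0438
finger_force: 10.0
```

```bash
python3 f.py
```

```text
14.4333 pos [ 0.4667 -0.0426  0.1235] yaw 176.0 q7 1.514 tau7 0.2107 F [ 0.5 -2.3 -0.5] T [-0.5   -0.127  0.035]
[ 0.3 -0.8  3.5]
```

Request:
servo_tool --motion '[{"gripper": 1,"x": 0,"y": 0,"z": 0,"twist": 0},{"gripper": 1,"x": 0,"y": 0,"z": 0,"twist": 0},{"gripper": 1,"x": 0,"y": 0,"z": 0,"twist": 0},{"gripper": 1,"x": 0,"y": 0,"z": 0,"twist": 0},{"gripper": 1,"x": 0,"y": 0,"z": -0.01,"twist": 0},{"gripper": 1,"x": 0,"y": 0,"z": -0.02,"twist": 0},{"gripper": 1,"x": 0,"y": 0,"z": -0.03,"twist": 0},{"gripper": 1,"x": 0,"y": 0,"z": -0.03,"twist": 0},{"gripper": 1,"x": 0,"y": 0,"z": -0.026,"twist": 0},{"gripper": 1,"x": 0,"y": 0,"z": 0,"twist": 0},{"gripper": 1,"x": 0,"y": 0,"z": 0,"twist": 0}]' --grip_force 10

```text
t: 15.35
position: [0.4681, -0.042, 0.2419]
tool_rot: [0.105, 3.136, -0.001]
wrist_force: [-0.0, 0.2, -0.7]
finger_gap: 0.0867
finger_force: 0.0
```

```bash
python3 f.py; python3 -c "
from st import *
rep(.461,-.3985,.32)
p=capture('wrist'); w=pts(p)
fit(w,.467,-.043,.03,.15,.17,'pillar')
fit(w,.467,-.043,.03,.13,.148,'collar top')
fit(w,.467,-.043,.07,.095,.108,'stone/ring')
p=capture('scene'); w=pts(p)
fit(w,.467,-.041,.03,.13,.148,'scene collar top')"
```

```text
15.35 pos [ 0.4681 -0.042   0.2419] yaw 176.2 q7 1.566 tau7 0.0126 F [-0.   0.2 -0.7] T [ 0.086 -0.119 -0.028]
[  2.2  -1.3 121.9]
t 15.35 q [ 0.553 -0.056 -0.498  1.857 -0.027  1.33   1.566] pos [ 0.4681 -0.042   0.2419] F [-0.03  0.2  -0.68] T [ 0.086 -0.119 -0.028] gap 0.08669798033897369 ff 0.0
[[-0.998  0.067  0.004]
 [ 0.067  0.998 -0.001]
 [-0.004 -0.001 -1.   ]]
tool delta mm [ -17.1 -356.2  -77.8]
pillar 222 circ 0.4664 -0.0425 0.0075 medz 0.1561
collar top 1702 circ 0.4664 -0.0426 0.0233 medz 0.138
stone/ring 6011 circ 0.4662 -0.0427 0.0659 medz 0.1005
scene collar top 252 circ 0.4668 -0.0414 0.0247 medz 0.1402
```

The collar sits 1.0 mm below its start height, which matches the net 37° turn, so it is set half a turn off contact. Next is the cover.

Request:
servo_tool --motion '[{"gripper": 1,"x": -0.0014,"y": -0.0297,"z": 0,"twist": 0},{"gripper": 1,"x": -0.0014,"y": -0.0297,"z": 0,"twist": 0},{"gripper": 1,"x": -0.0014,"y": -0.0297,"z": 0,"twist": 0},{"gripper": 1,"x": -0.0014,"y": -0.0297,"z": 0,"twist": 0},{"gripper": 1,"x": -0.0014,"y": -0.0297,"z": 0,"twist": 0},{"gripper": 1,"x": -0.0014,"y": -0.0297,"z": 0,"twist": 0},{"gripper": 1,"x": -0.0014,"y": -0.0297,"z": 0,"twist": 0},{"gripper": 1,"x": -0.0014,"y": -0.0297,"z": 0,"twist": 0},{"gripper": 1,"x": -0.0014,"y": -0.0297,"z": 0,"twist": 0},{"gripper": 1,"x": -0.0014,"y": -0.0297,"z": 0,"twist": 0},{"gripper": 1,"x": -0.0014,"y": -0.0297,"z": 0,"twist": 0},{"gripper": 1,"x": -0.0014,"y": -0.0297,"z": 0,"twist": 0}]'

```text
t: 16.45
position: [0.459, -0.3997, 0.2377]
tool_rot: [-0.105, -3.137, -0.003]
wrist_force: [1.1, 0.3, 1.0]
finger_gap: 0.0869
finger_force: 0.0
```

Request:
servo_tool --motion '[{"gripper": 1,"x": 0,"y": 0,"z": 0,"twist": 7},{"gripper": 1,"x": 0,"y": 0,"z": 0,"twist": 7},{"gripper": 1,"x": 0,"y": 0,"z": 0,"twist": 7},{"gripper": 1,"x": 0,"y": 0,"z": 0,"twist": 7},{"gripper": 1,"x": 0,"y": 0,"z": 0,"twist": 7},{"gripper": 1,"x": 0,"y": 0,"z": 0,"twist": 7},{"gripper": 1,"x": 0,"y": 0,"z": 0,"twist": 7},{"gripper": 1,"x": 0,"y": 0,"z": 0,"twist": 7},{"gripper": 1,"x": 0,"y": 0,"z": 0,"twist": 7},{"gripper": 1,"x": 0,"y": 0,"z": 0,"twist": 7},{"gripper": 1,"x": 0,"y": 0,"z": 0,"twist": 7},{"gripper": 1,"x": 0,"y": 0,"z": 0,"twist": 7},{"gripper": 1,"x": 0,"y": 0,"z": 0,"twist": 0},{"gripper": 1,"x": 0,"y": 0,"z": 0,"twist": 0},{"gripper": 1,"x": 0,"y": 0,"z": 0,"twist": 0}]'

```text
t: 17.7
position: [0.4596, -0.3985, 0.2386]
tool_rot: [-2.174, -2.265, 0.0]
wrist_force: [-0.2, 0.1, 0.6]
finger_gap: 0.0872
finger_force: 0.0
```

```bash
python3 -c "
from st import *
rep(.461,-.3985,.106)
p=capture('wrist'); w=pts(p); save(p,'w3')
fit(w,.461,-.3985,.03,.105,.125,'knob')
fit(w,.461,-.3985,.1,.08,.09,'covertop')"
```

```text
t 17.7 q [ 0.716  0.233 -0.054  1.556  0.013  1.354  0.702] pos [ 0.4596 -0.3985  0.2386] F [-0.16  0.05  0.62] T [-0.056 -0.128 -0.005] gap 0.08724368446618115 ff 0.0
[[-0.041  0.999 -0.001]
 [ 0.999  0.041  0.001]
 [ 0.001 -0.001 -1.   ]]
tool delta mm [ -0.2   1.6 132.6]
knob 899 circ 0.461 -0.3986 0.0169 medz 0.1147
covertop 13460 circ 0.461 -0.3986 0.0752 medz 0.0852
```

Request:
servo_tool --motion '[{"gripper": 1,"x": -0.0002,"y": 0.0015,"z": 0.02,"twist": 0},{"gripper": 1,"x": 0,"y": 0,"z": 0.02,"twist": 0},{"gripper": 1,"x": 0,"y": 0,"z": 0.02,"twist": 0},{"gripper": 1,"x": 0,"y": 0,"z": 0.02,"twist": 0},{"gripper": 1,"x": 0,"y": 0,"z": 0.02,"twist": 0},{"gripper": 1,"x": 0,"y": 0,"z": 0.015,"twist": 0},{"gripper": 1,"x": 0,"y": 0,"z": 0.01,"twist": 0},{"gripper": 1,"x": 0,"y": 0,"z": 0.007,"twist": 0},{"gripper": 1,"x": 0,"y": 0,"z": 0,"twist": 0},{"gripper": 1,"x": 0,"y": 0,"z": 0,"twist": 0},{"gripper": -1,"x": 0,"y": 0,"z": 0,"twist": 0},{"gripper": -1,"x": 0,"y": 0,"z": 0,"twist": 0},{"gripper": -1,"x": 0,"y": 0,"z": 0,"twist": 0},{"gripper": -1,"x": 0,"y": 0,"z": 0,"twist": 0},{"gripper": -1,"x": 0,"y": 0,"z": 0,"twist": 0},{"gripper": -1,"x": 0,"y": 0,"z": 0,"twist": 0},{"gripper": -1,"x": 0,"y": 0,"z": 0,"twist": 0},{"gripper": -1,"x": 0,"y": 0,"z": 0,"twist": 0}]' --grip_force 25

```text
t: 19.25
position: [0.4614, -0.399, 0.1076]
tool_rot: [2.179, 2.263, -0.0]
wrist_force: [1.1, 0.2, -0.1]
finger_gap: 0.0416
finger_force: 0.0
```

```bash
python3 -c "
from st import *
rep(.461,-.3985,.106)"
```

```text
t 19.25 q [ 0.716  0.33  -0.056  1.706  0.02   1.107  0.692] pos [ 0.4614 -0.399   0.1076] F [ 1.08  0.21 -0.1 ] T [ 0.076 -0.114  0.021] gap 0.04162387608984057 ff 0.0
[[-0.038  0.999 -0.   ]
 [ 0.999  0.038 -0.   ]
 [-0.    -0.    -1.   ]]
tool delta mm [ 0.5 -0.3  1.6]
```

Request:
servo_tool --motion '[{"gripper": -1,"x": 0,"y": 0,"z": 0,"twist": 0},{"gripper": -1,"x": 0,"y": 0,"z": 0,"twist": 0},{"gripper": -1,"x": 0,"y": 0,"z": 0,"twist": 0},{"gripper": -1,"x": 0,"y": 0,"z": 0,"twist": 0},{"gripper": -1,"x": 0,"y": 0,"z": -0.005,"twist": 0},{"gripper": -1,"x": 0,"y": 0,"z": -0.01,"twist": 0},{"gripper": -1,"x": 0,"y": 0,"z": -0.01,"twist": 0},{"gripper": -1,"x": 0,"y": 0,"z": -0.005,"twist": 0},{"gripper": -1,"x": 0,"y": 0,"z": 0,"twist": 0}]' --grip_force 25

```text
t: 20.0
position: [0.4624, -0.3999, 0.1399]
tool_rot: [2.176, 2.26, 0.0]
wrist_force: [0.3, 0.0, -2.6]
finger_gap: 0.0337
finger_force: 25.0
```

```bash
python3 -c "
from st import *
rep(.4666,-.0427,.29)"
```

```text
t 20.0 q [ 0.716  0.3   -0.056  1.675  0.018  1.163  0.693] pos [ 0.4624 -0.3999  0.1399] F [ 0.31  0.03 -2.6 ] T [-0.092 -0.154  0.051] gap 0.03366550032986236 ff 25.000000884756446
[[-0.038  0.999  0.003]
 [ 0.999  0.038 -0.002]
 [-0.003  0.003 -1.   ]]
tool delta mm [ 356.4   18.1 -150.9]
```

Request:
servo_tool --motion '[{"gripper": -1,"x": 0,"y": 0,"z": -0.015,"twist": 0},{"gripper": -1,"x": 0,"y": 0,"z": -0.025,"twist": 0},{"gripper": -1,"x": 0,"y": 0,"z": -0.03,"twist": 0},{"gripper": -1,"x": 0,"y": 0,"z": -0.03,"twist": 0},{"gripper": -1,"x": 0,"y": 0,"z": -0.03,"twist": 0},{"gripper": -1,"x": 0,"y": 0,"z": -0.02,"twist": 0},{"gripper": -1,"x": 0,"y": 0,"z": 0,"twist": 0},{"gripper": -1,"x": 0,"y": 0,"z": 0,"twist": 0}]' --grip_force 25

```text
t: 20.67
position: [0.4617, -0.3992, 0.2881]
tool_rot: [2.178, 2.262, 0.0]
wrist_force: [0.4, 0.6, -3.9]
finger_gap: 0.0329
finger_force: 25.0
```

Request:
servo_tool --motion '[{"gripper": -1,"x": 0.008,"y": 0.0004,"z": 0,"twist": 0},{"gripper": -1,"x": 0.016,"y": 0.0008,"z": 0,"twist": 0},{"gripper": -1,"x": 0.024,"y": 0.0012,"z": 0,"twist": 0},{"gripper": -1,"x": 0.024,"y": 0.0012,"z": 0,"twist": 0},{"gripper": -1,"x": 0.024,"y": 0.0012,"z": 0,"twist": 0},{"gripper": -1,"x": 0.024,"y": 0.0012,"z": 0,"twist": 0},{"gripper": -1,"x": 0.024,"y": 0.0012,"z": 0,"twist": 0},{"gripper": -1,"x": 0.024,"y": 0.0012,"z": 0,"twist": 0},{"gripper": -1,"x": 0.024,"y": 0.0012,"z": 0,"twist": 0},{"gripper": -1,"x": 0.024,"y": 0.0012,"z": 0,"twist": 0},{"gripper": -1,"x": 0.024,"y": 0.0012,"z": 0,"twist": 0},{"gripper": -1,"x": 0.024,"y": 0.0012,"z": 0,"twist": 0},{"gripper": -1,"x": 0.024,"y": 0.0012,"z": 0,"twist": 0},{"gripper": -1,"x": 0.024,"y": 0.0012,"z": 0,"twist": 0},{"gripper": -1,"x": 0.024,"y": 0.0012,"z": 0,"twist": 0},{"gripper": -1,"x": 0.016,"y": 0.0008,"z": 0,"twist": 0},{"gripper": -1,"x": 0.004,"y": 0.0002,"z": 0,"twist": 0},{"gripper": -1,"x": 0,"y": 0,"z": 0,"twist": 0},{"gripper": -1,"x": 0,"y": 0,"z": 0,"twist": 0},{"gripper": -1,"x": 0,"y": 0,"z": 0,"twist": 0}]' --grip_force 25

```text
t: 22.33
position: [0.4653, -0.044, 0.287]
tool_rot: [-2.181, -2.261, 0.002]
wrist_force: [0.4, 0.7, -3.0]
finger_gap: 0.0334
finger_force: 25.0
```

```bash
python3 -c "
from st import *
rep(.4666,-.0427,.1876)
p=capture('scene'); save(p,'s3'); w=pts(p)
p=capture('top'); w=pts(p)
fit(w,.467,-.043,.1,.27,.29,'covertop')
m=(np.hypot(w[...,0]-.467,w[...,1]+.043)<.1)&(w[...,2]>.255)&(w[...,2]<.285); q=w[m]
print(len(q)); A=np.c_[q[:,:2],np.ones(len(q))]; print(np.linalg.lstsq(A,q[:,2],rcond=None)[0], np.median(q[:,2]))
"
```

```text
t 22.3333 q [ 0.412 -0.079 -0.351  1.791 -0.027  1.426  0.102] pos [ 0.4653 -0.044   0.287 ] F [ 0.44  0.7  -3.01] T [-0.018 -0.071 -0.023] gap 0.033365353530705244 ff 24.999907915480435
[[-0.036  0.999 -0.001]
 [ 0.999  0.036 -0.001]
 [-0.001 -0.001 -1.   ]]
tool delta mm [ 1.3  1.5 99.4]
covertop 9 circ 0.4596 -0.1017 0.0337 medz 0.2705
511
[0.01915784 0.10625849 0.26814138] 0.26622676052384653
```

View pics/s3.png

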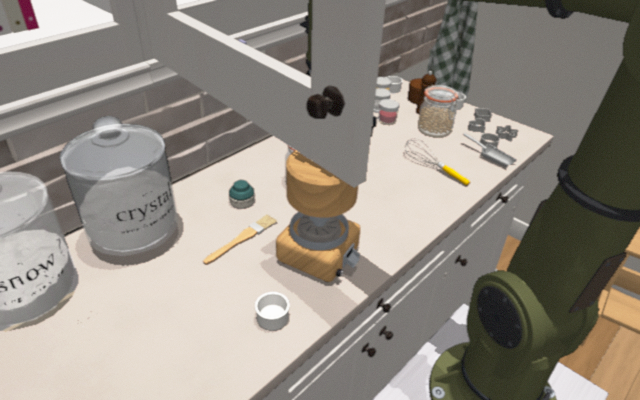

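Request:
servo_tool --motion '[{"gripper": -1,"x": 0.0008,"y": 0.0012,"z": 0,"twist": 0},{"gripper": -1,"x": 0,"y": 0,"z": 0.01,"twist": 0},{"gripper": -1,"x": 0,"y": 0,"z": 0.01,"twist": 0},{"gripper": -1,"x": 0,"y": 0,"z": 0.01,"twist": 0},{"gripper": -1,"x": 0,"y": 0,"z": 0.01,"twist": 0},{"gripper": -1,"x": 0,"y": 0,"z": 0.01,"twist": 0},{"gripper": -1,"x": 0,"y": 0,"z": 0.01,"twist": 0},{"gripper": -1,"x": 0,"y": 0,"z": 0.01,"twist": 0},{"gripper": -1,"x": 0,"y": 0,"z": 0.005,"twist": 0},{"gripper": -1,"x": 0,"y": 0,"z": 0,"twist": 0},{"gripper": -1,"x": 0,"y": 0,"z": 0,"twist": 0},{"gripper": -1,"x": 0,"y": 0,"z": 0,"twist": 0}]'

```text
t: 23.43
position: [0.4673, -0.0418, 0.2131]
tool_rot: [2.178, 2.262, 0.001]
wrist_force: [-0.3, -0.6, -2.8]
finger_gap: 0.0336
finger_force: 25.0
```

```bash
python3 -c "
from st import *
rep(.4665,-.0432,.1876)
p=capture('scene'); w=pts(p)
m=(np.hypot(w[...,0]-.467,w[...,1]+.043)<.073)&(w[...,2]>.18)&(w[...,2]<.205)
q=w[m]; print(len(q)); A=np.c_[q[:,:2]-[.467,-.043],np.ones(len(q))]; print(np.linalg.lstsq(A,q[:,2],rcond=None)[0], np.median(q[:,2]))
"
```

```text
t 23.4333 q [ 0.406 -0.039 -0.363  1.903 -0.014  1.274  0.086] pos [ 0.4673 -0.0418  0.2131] F [-0.34 -0.59 -2.83] T [ 0.021 -0.068 -0.035] gap 0.03363240698381641 ff 24.9998680036515
[[-0.038  0.999  0.001]
 [ 0.999  0.038 -0.   ]
 [-0.     0.001 -1.   ]]
tool delta mm [-1.4 -0.9 25.5]
1744
[ 0.00757537 -0.00681402  0.19364118] 0.19341969981229962
```

The cover hangs level over the mill at about (321,180), and the plane fit gives under 0.01 rad of tilt. I'll trim the centring and lower it slowly.

Request:
servo_tool --motion '[{"gripper": -1,"x": -0.0012,"y": -0.0008,"z": 0,"twist": 0},{"gripper": -1,"x": 0,"y": 0,"z": 0.002,"twist": 0},{"gripper": -1,"x": 0,"y": 0,"z": 0.002,"twist": 0},{"gripper": -1,"x": 0,"y": 0,"z": 0,"twist": 0},{"gripper": -1,"x": 0,"y": 0,"z": 0,"twist": 0},{"gripper": -1,"x": 0,"y": 0,"z": 0,"twist": 0}]'

```text
t: 23.98
position: [0.4661, -0.043, 0.2085]
tool_rot: [-2.179, -2.263, 0.0]
wrist_force: [-0.2, 1.0, -3.1]
finger_gap: 0.0334
finger_force: 25.0
```

Request:
servo_tool --motion '[{"gripper": -1,"x": 0,"y": 0,"z": 0.002,"twist": 0},{"gripper": -1,"x": 0,"y": 0,"z": 0.002,"twist": 0},{"gripper": -1,"x": 0,"y": 0,"z": 0.002,"twist": 0},{"gripper": -1,"x": 0,"y": 0,"z": 0.001,"twist": 0},{"gripper": -1,"x": 0,"y": 0,"z": 0,"twist": 0},{"gripper": -1,"x": 0,"y": 0,"z": 0,"twist": 0}]'

```text
t: 24.48
position: [0.4661, -0.043, 0.2014]
tool_rot: [-2.179, -2.263, 0.0]
wrist_force: [0.7, -0.3, -4.2]
finger_gap: 0.0335
finger_force: 25.0
```

Request:
servo_tool --motion '[{"gripper": -1,"x": 0,"y": 0,"z": 0.002,"twist": 0},{"gripper": -1,"x": 0,"y": 0,"z": 0.002,"twist": 0},{"gripper": -1,"x": 0,"y": 0,"z": 0.002,"twist": 0},{"gripper": -1,"x": 0,"y": 0,"z": 0.002,"twist": 0},{"gripper": -1,"x": 0,"y": 0,"z": 0.002,"twist": 0},{"gripper": -1,"x": 0,"y": 0,"z": 0,"twist": 0},{"gripper": -1,"x": 0,"y": 0,"z": 0,"twist": 0}]'

```text
t: 25.07
position: [0.466, -0.043, 0.1914]
tool_rot: [-2.179, -2.263, 0.0]
wrist_force: [0.7, -0.2, -3.2]
finger_gap: 0.0333
finger_force: 25.0
```

Request:
servo_tool --motion '[{"gripper": -1,"x": 0,"y": 0,"z": 0.001,"twist": 0},{"gripper": -1,"x": 0,"y": 0,"z": 0.001,"twist": 0},{"gripper": -1,"x": 0,"y": 0,"z": 0.001,"twist": 0},{"gripper": -1,"x": 0,"y": 0,"z": 0,"twist": 0},{"gripper": -1,"x": 0,"y": 0,"z": 0,"twist": 0}]'

```text
t: 25.48
position: [0.4661, -0.043, 0.1885]
tool_rot: [-2.179, -2.263, 0.0]
wrist_force: [1.1, 0.2, -2.8]
finger_gap: 0.0335
finger_force: 25.0
```

Request:
servo_tool --motion '[{"gripper": -1,"x": 0,"y": 0,"z": 0.0005,"twist": 0},{"gripper": -1,"x": 0,"y": 0,"z": 0.0005,"twist": 0},{"gripper": -1,"x": 0,"y": 0,"z": 0,"twist": 0}]'

```text
t: 25.73
position: [0.4662, -0.043, 0.1875]
tool_rot: [2.179, 2.263, -0.0]
wrist_force: [0.2, 0.1, -2.7]
finger_gap: 0.0336
finger_force: 25.0
```

Request:
servo_tool --motion '[{"gripper": -1,"x": 0,"y": 0,"z": 0.0005,"twist": 0},{"gripper": -1,"x": 0,"y": 0,"z": 0.0005,"twist": 0},{"gripper": -1,"x": 0,"y": 0,"z": 0,"twist": 0}]'

```text
t: 25.98
position: [0.4662, -0.043, 0.1874]
tool_rot: [2.179, 2.263, -0.0]
wrist_force: [-3.7, -1.0, 4.6]
finger_gap: 0.0331
finger_force: 25.0
```

Seated: the tool stopped at 0.1874 with the force turning upward. I'll release and withdraw.

Request:
servo_tool --motion '[{"gripper": 1,"x": 0,"y": 0,"z": 0,"twist": 0},{"gripper": 1,"x": 0,"y": 0,"z": 0,"twist": 0},{"gripper": 1,"x": 0,"y": 0,"z": 0,"twist": 0},{"gripper": 1,"x": 0,"y": 0,"z": 0,"twist": 0},{"gripper": 1,"x": 0,"y": 0,"z": 0,"twist": 0},{"gripper": 1,"x": 0,"y": 0,"z": -0.01,"twist": 0},{"gripper": 1,"x": 0,"y": 0,"z": -0.02,"twist": 0},{"gripper": 1,"x": 0,"y": 0,"z": -0.03,"twist": 0},{"gripper": 1,"x": 0,"y": 0,"z": -0.03,"twist": 0},{"gripper": 1,"x": 0,"y": 0,"z": -0.02,"twist": 0},{"gripper": 1,"x": 0,"y": 0,"z": 0,"twist": 0},{"gripper": 1,"x": 0,"y": 0,"z": 0,"twist": 0},{"gripper": 1,"x": 0,"y": 0,"z": 0,"twist": 0}]'

```text
t: 27.07
position: [0.4658, -0.043, 0.2961]
tool_rot: [-2.179, -2.263, 0.001]
wrist_force: [0.0, 0.5, -0.6]
finger_gap: 0.0869
finger_force: 0.0
```

```bash
python3 -c "
from st import *
rep(.4665,-.0432,.1876)
for n in ['scene','wrist']:
    p=capture(n); w=pts(p); save(p,n+'4')
    fit(w,.467,-.043,.09,.155,.175,n+' covertop'); fit(w,.467,-.043,.03,.185,.205,n+' knob')
    m=(np.hypot(w[...,0]-.467,w[...,1]+.043)<.073)&(w[...,2]>.16)&(w[...,2]<.175)
    q=w[m]; A=np.c_[q[:,:2]-[.467,-.043],np.ones(len(q))]; print(np.linalg.lstsq(A,q[:,2],rcond=None)[0])
"
```

```text
t 27.0667 q [ 0.412 -0.081 -0.352  1.775 -0.028  1.444  0.103] pos [ 0.4658 -0.043   0.2961] F [ 0.04  0.48 -0.58] T [-0.001 -0.099 -0.013] gap 0.08685636009295984 ff 0.0
[[-0.038  0.999 -0.001]
 [ 0.999  0.038 -0.   ]
 [-0.    -0.001 -1.   ]]
tool delta mm [ -0.2   0.8 108.5]
scene covertop 2349 circ 0.4642 -0.0411 0.0764 medz 0.1676
scene knob 172 circ 0.4634 -0.0416 0.0169 medz 0.196
[ 0.00287697 -0.00615137  0.16781986]
wrist covertop 15694 circ 0.4658 -0.043 0.0756 medz 0.1652
wrist knob 1060 circ 0.4658 -0.0425 0.0168 medz 0.1947
[-0.00309995 -0.00178116  0.16517109]
```

View pics/scene4.png

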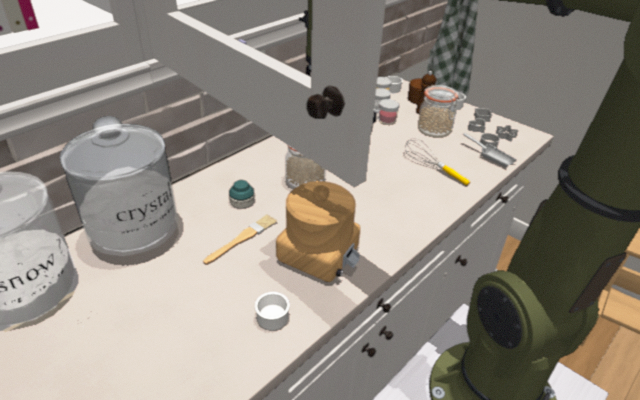

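The cover is home and level on the mill at (320,220), centred to about 1 mm, and the brush, ramekin and jar have not moved. Handing in.

```bash
python3 -c "
from station import *
print(sign_off())"
```

```text
the job is handed in; nothing more can be done
None
```

The job is handed in at about 27 s on the robot clock. The stones were brought together at about 7 N and the collar backed off half a turn and released. The cover was then set home, level and centred to about 1 mm, with the other things left where they were; the hand-in returned no verdict.

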